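# Lock a beer bottle in the cam clamp for labelling

### The job

Stand the brown bottle upright in the V of the cam bottle clamp, then turn the crank by its black handle, anticlockwise seen from above, until the cam's follower rests in the flat dwell, so that the jaw holds the bottle at full pressure and the crank stays where it is when you let go. Feel for the dwell: the crank goes hard, then suddenly light; stop there and do not run on past it. Bring the jaw up to the glass gently, and never let go of the crank under load so that it flies. Leave the green bottle, the tub of caps and the scraper where they are.

Things in the scene. Friction and masses are not known exactly. Their poses are not given: they have to be found in the camera images.
- brown_bottle: Amber glass beer bottle, standing, to be clamped. 186 mm tall with its brass crown cap; body 60 mm in diameter up to 108 mm, shoulder to 134 mm, neck 27 mm in diameter from 140 mm to the top (take it there, from above). 0.3 to 0.6 kg. Origin: centre of its underside; z up.
- green_bottle: Bystander: green glass bottle of the same shape with a white paper label. Origin: centre of its underside. It stands some 90 to 200 mm from the brown one.
- clamp: The cam bottle clamp, bolted down: grey base plate 325 x 110 x 12 mm. Origin: on the crank's axis, at table height. x axis level, from the crank towards the V; z up. The V (two wooden cheeks at 80 degrees, up to 74 mm over the table) opens to -x, facing the jaw.
- v_seat (a point): On top of the base plate (12 mm over the table), where the axis of a 60 mm bottle fully home in the V stands; axes as the clamp's, 185 mm along x from its origin. The open jaw leaves 11 mm of play on the -x side: let the bottle down with its axis 6 mm to -x of this point, on y = 0, and it has 4 mm or more all round; the jaw then pushes it home.
- crank_axis (a point): On the upright axis of the crank and cam, 75 mm over the table. The brass plate cam (base circle 52 mm across, 18 mm lift), 30 to 46 mm over the table, pushes the follower roller and plunger that carry the jaw. The crank sits on a serrated hub: its angle to the cam was set anew, so where the rise begins, anywhere from crank 1.57 to 3.14, can only be felt.
- crank (a joint): Crank angle (rad), 0 with the handle to the clamp's +x, growing anticlockwise from above. Starts at 0.8 to 1.3, jaw open. Onward: free (0 to 3 N at the handle); rise, 1.75 rad long, resisting with 7 growing to 18 N; flat dwell, 0.63 rad, 2 to 6 N; then a steep fall that drives the crank on and opens the jaw. Let go on the rise it springs back, in the dwell it stays.
- crank_handle: The crank's upright black handle, a cylinder 24 mm in diameter and 60 mm long that revolves freely on its spindle, so a gripper need not turn with the crank. Origin: centre of its lower end, 75 mm over the table (top at 135 mm), 70 mm from the crank axis. Its own yaw means nothing.
- jaw: Jaw with two rubber-faced aluminium cheeks, 68 mm wide over all, 16 to 64 mm over the table, pushed by the cam through a spring. Origin: on the crank axis at table height when open; it moves 11 mm along the clamp's x until it meets the seated bottle, then stands still while the spring is squeezed, so its position does not show the dwell. Pressure: some 14 N at first touch, over 20 N in the dwell.
- cap_tub: Bystander: white plastic tub 110 x 90 x 45 mm with crown caps. Origin: centre of its underside.
- scraper: Bystander: label scraper (spatula), 200 mm long, lying on the table. Origin: middle of its underside.
There are look-alikes about, which are no part of the job. Several things look just like the brown_bottle: the one meant starts farthest from the robot's base.

How it is judged:
On the way:
1. the brown bottle stands upright on the clamp's base plate in the mouth of the V, let go (horizontal distance between brown_bottle and v_seat below 0.016 m and z of brown_bottle in the frame of v_seat between -0.004 and 0.004 m and angle between brown_bottle's own z axis and vertical below 0.06 rad and contact force between the fingers and brown_bottle below 0.3 N), for 0.3 s.
At the end, for the whole second after the job is handed in: The brown bottle stands upright (within 3.4 degrees) on the base plate, within 5 mm of fully seated in the V; the jaw presses it with more than 15 N (full pressure, reached only with the follower in the dwell); the released crank stands still (under 0.15 rad/s) (contact force between jaw and brown_bottle above 15 N and horizontal distance between brown_bottle and v_seat below 0.005 m and z of brown_bottle in the frame of v_seat below 0.004 m and angle between brown_bottle's own z axis and vertical below 0.06 rad and velocity of joint crank between -0.15 and 0.15 rad/s and linear speed of brown_bottle below 0.02 m/s); the robot touches nothing.
It fails at once if the green bottle is moved more than 30 mm or tipped (distance of green_bottle from where it was at the start of the episode above 0.03 m or angle between green_bottle's own z axis and vertical above 0.35 rad).
It fails at once if the tub of caps or the scraper is moved more than 30 mm (distance of any of cap_tub, scraper from where it was at the start of the episode above 0.03 m).
It fails at once if the crank flies (springs back faster than 2 rad/s, or runs on faster than 5 rad/s) (velocity of joint crank above 5 rad/s or velocity of joint crank below -2 rad/s).
It fails at once if the crank is turned the wrong way, clockwise (below 0.4 rad) (value of joint crank below 0.4 rad).
It fails at once if the jaw is slammed on the glass (over 45 N) (contact force between jaw and brown_bottle above 45 N).
It also fails if it takes over 72 s, if anything falls off the work surface, if the arm or the gripper's body presses on something with over 40 N, if the wrist force passes 120 N, or if a joint passes its speed limit or range.

### The arm

A 6-joint arm with a two-finger parallel gripper is mounted at the origin on the work surface. World frame = base frame: x ahead of the robot, y to its left, z up, the work surface at z = 0. Lengths are in m, angles in rad, forces in N, time in s.
With the tool pointing down it reaches from about 0.3 to 0.875 m from the base axis. Payload 6.4 kg.
Tool frame: the origin (TCP) lies at the centre of the arm's flange, where the gripper is bolted on; the fingertips stand 173 mm ahead of it and the grasp point (between the pads) lies 155 mm ahead of it; z points along the fingers, x is the direction in which the jaws open and shut, and the axes are right-handed (so a half turn about z gives the same grasp; the last joint's range is limited). The gripper opens to 85 mm and grips with 20 to 120 N. Pads are 22 mm wide; open, the fingers measure 114 mm over their backs; the gripper's body (76 mm by 85 mm) begins 54 mm behind the grasp point. The pads swing forward as they close: fully open they stand 13 mm farther back than shut.
Start: joints at [-1.317, 0.181, 1.607, -0, 1.354, -0.206], TCP at [0.255, -0.515, 0.405] pointing down, gripper open.
Joint ranges: [-2.99, 2.99], [-0.89, 2.07], [0.3, 2.58], [-1.14, 4.28], [0, 2.63], [-3.12, 3.12]. Speed limits (rad/s): [2.57, 2.57, 3.01, 3.14, 3.14, 3.14].

### API

Orientations are given as a unit quaternion [w, x, y, z].
In Python, from bench import ctrl gives the robot as it stands. The module is installed in compiled form; this text tells all that it offers.
- The arm moves only by the tool move_arm, never from a script. Its argument "moves" is a list of rows, each an object of numbers: "gripper": the opening in per cent of the stroke, from 0 (shut) to 100 (fully open); "x", "y", "z": the shift along the tool's x, y, z in cm; "roll": the turn about the tool's z in degrees. In form: [{"gripper": .., "x": .., "y": .., "z": .., "roll": ..}, ...]. A call has 1 to 5 rows; each row shifts and turns the commanded pose from where the row before left it, along the tool's axes as they then stand; what a row does not reach is not made up. A row lasts 1/8 s, in which the tool goes at most 62.5 mm and 10.7 degrees, less where a joint would pass 70% of its speed; a pose out of reach is approached as far as the arm can. A call is refused whole if a number of a shift passes 6.25 or a number of a turn 10.7, either way. A call with a gripper value outside its range is refused whole. The fingers move at their own pace and stop on an object; the grip force is fixed at half the most. Time passes only in rows, so rows that do not move let the fingers close. It gives the time, the measured TCP pose, the force and the opening at its end, in the units of the state.
- ctrl.get_obs(): the state, without advancing time (a new reading comes with each control period).
- ctrl.camera(name): name is "scene" or "top"; returns a dict with "img" (480x640x3 uint8, red, green, blue), "fx", "fy", "cx", "cy" (pixels), "world_from_camera" (4x4, takes a point from camera to world coordinates). Camera axes: x right, y up, looking along -z (the intrinsics and any distortion apply to the point x, -y, -z); pixel columns grow to the right and rows downward; lengths in m; the calibration is good to about 2 mm. A picture is of the moment at which its call begins. There is no depth.
- ctrl.hand_in(): hands the job in, once; it reports no verdict.
The state is a dict: "time_s": time; "q": joint angles; "dq": joint speeds; "joint_efforts": joint torques, N m; "eef_pos": TCP position; "eef_rot": TCP orientation; "wrist_force": force on the tool from outside, world axes, zero at the start; "torque": the same for the moment, N m; "opening": opening from 0.0 (shut) to 1.0 (fully open).
Only numpy, scipy, OpenCV 4.12 (cv2) and the standard library are available. Lean on these libraries where they do the work, as an engineer would, in place of code of your own. Each camera call takes 0.05 s, during which the arm holds its last target. There are 200 camera calls.

## Working session

There is one attempt and no reset: what is moved stays moved. The work goes in short steps, Python scripts to look and compute and a tool call to move; the robot and the scene stay as the last step left them, time stands still between calls to the robot, and variables do not carry over. Pictures are saved under pics/ and viewed, about 8 in all and at most 12, crops included, and the job is handed in when it is done.

Besides the shell and the picture viewer there is one more tool, called after "Request:" as name(argument=value, ...), one argument or row to a line, values as JSON. move_arm: Moves the arm, as the interface text tells. Its arguments: {"type":"object","properties":{"moves":{"type":"array","items":{"type":"object","properties":{"gripper":{"type":"number"},"x":{"type":"number"},"y":{"type":"number"},"z":{"type":"number"},"roll":{"type":"number"}}}}},"required":["moves"]}

```bash
mkdir -p pics; cat > h.py <<'E'
from bench import ctrl
import cv2, numpy as np
def snap(n,f):
    c=ctrl.camera(n); cv2.imwrite('pics/'+f+'.png',c['img'][:,:,::-1]); np.savez('pics/'+f+'.npz',**c); return c
def px(c,p):
    T=np.linalg.inv(c['world_from_camera']); q=T[:3,:3]@np.array(p)+T[:3,3]
    return c['cx']+c['fx']*q[0]/-q[2], c['cy']+c['fy']*-q[1]/-q[2]
def ray(c,u,v,z):
    T=c['world_from_camera']; d=T[:3,:3]@np.array([(u-c['cx'])/c['fx'],-(v-c['cy'])/c['fy'],-1]); o=T[:3,3]
    return (o+d*(z-o[2])/d[2]).round(4)
E
python3 - <<'E'
from h import *
print({k:np.round(v,3) for k,v in ctrl.get_obs().items()})
for n in('scene','top'):
    c=snap(n,n+'0'); print(c.keys(),c['fx'],c['cx'],c['world_from_camera'].round(3))
E
```

```text
{'time_s': np.float64(0.0), 'q': array([-1.317,  0.182,  1.608,  0.   ,  1.354, -0.206]), 'dq': array([ 0.002,  0.001, -0.001,  0.   , -0.001,  0.001]), 'joint_efforts': array([ 1.0000e-03, -4.4488e+01, -3.5133e+01, -0.0000e+00,  9.0000e-03,
       -0.0000e+00]), 'eef_pos': array([ 0.255, -0.515,  0.404]), 'eef_rot': array([-0.001,  0.85 , -0.527, -0.001]), 'wrist_force': array([ 0.437, -0.317, -0.047]), 'torque': array([0.008, 0.004, 0.02 ]), 'opening': np.float64(0.997)}
dict_keys(['img', 'fx', 'fy', 'cx', 'cy', 'world_from_camera']) 474.2260366278116 327.59226213061874 [[-0.606 -0.675  0.421  0.898]
 [ 0.795 -0.523  0.307  0.301]
 [ 0.013  0.521  0.853  0.945]
 [ 0.     0.     0.     1.   ]]
dict_keys(['img', 'fx', 'fy', 'cx', 'cy', 'world_from_camera']) 451.5507284396503 316.3509212349008 [[-0.018  0.997 -0.072  0.422]
 [-0.999 -0.021 -0.034 -0.033]
 [-0.035  0.072  0.997  1.113]
 [ 0.     0.     0.     1.   ]]
```

View pics/top0.png

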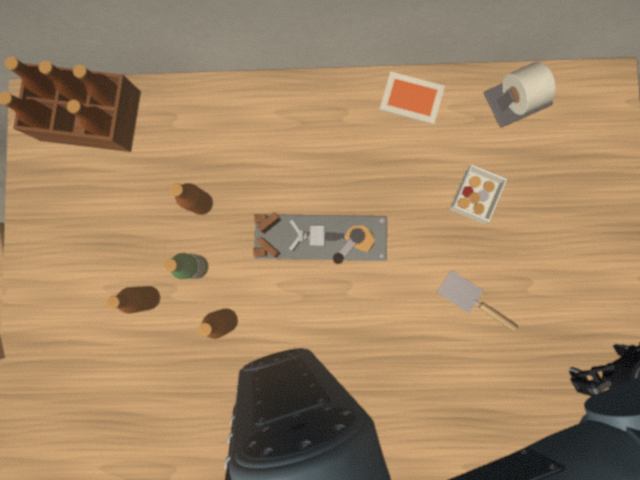

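View pics/scene0.png

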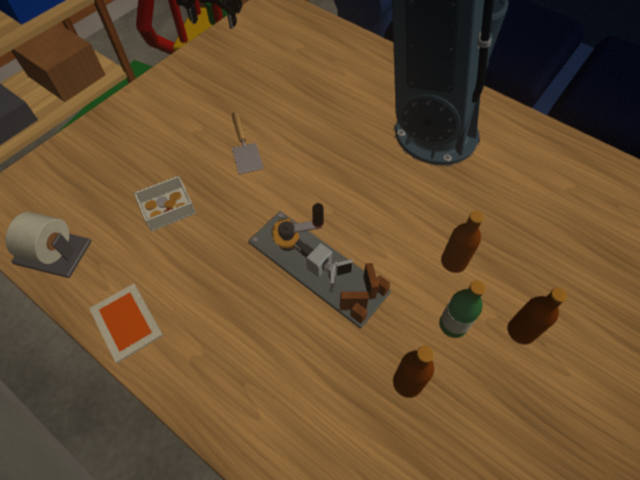

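Top view: the brown candidates are the free-standing bottles with caps at (178,190), (113,301) and (207,329). There are also five bottles in a crate at about (45,85), and the green one is at (175,265). In the scene view the free ones have caps at (425,354), (558,296) and (475,218). The clamp's crank handle is at top (338,259).

```bash
python3 - <<'E'
from h import *
t=dict(np.load('pics/top0.npz')); s=dict(np.load('pics/scene0.npz'))
for n,a,b in [('A',(178,190),(425,354)),('B',(113,301),(558,296)),('C',(207,329),(475,218)),('green',(172,265),(477,289))]:
    p=ray(t,*a,.186);q=ray(s,*b,.186);print(n,p,q,np.hypot(*p[:2]))
for a in [(80,72),(45,67),(74,107),(12,64),(7,98)]:
    p=ray(t,*a,.186); print('crate',p,np.hypot(*p[:2]))
# plate corners top view z=.012
print('plate',[ray(t,*a,.012)[:2] for a in[(253,214),(387,216),(387,260),(252,260)]])
print('hub',ray(t,358,236,.08),'handle',ray(t,338,259,.135), ray(s,318,208,.135))
im=t['img'][:,:,::-1]
a=cv2.resize(im[200:275,240:400],(800,375),interpolation=3)
b=cv2.resize(im[160:240,150:310],(400,200),interpolation=3)
c=cv2.resize(s['img'][330:410,360:520][:,:,::-1],(400,200),interpolation=3)
cv2.imwrite('pics/crop1.png',np.vstack([a,np.hstack([b,c])]))
E
```

```text
A [0.6041 0.2871 0.186 ] [0.61   0.2925 0.186 ] 0.6688521660277403
B [0.3748 0.4225 0.186 ] [0.3797 0.4237 0.186 ] 0.5647842862544956
C [0.3146 0.2259 0.186 ] [0.3232 0.2308 0.186 ] 0.38730345983479153
green [0.447  0.2991 0.186 ] [0.4545 0.3048 0.186 ] 0.5378380890193628
crate [0.867 0.502 0.186] 1.0018447983595065
crate [0.8808 0.5795 0.186 ] 1.0543381288751725
crate [0.79   0.5136 0.186 ] 0.9422764774735704
crate [0.8901 0.653  0.186 ] 1.103941579070197
crate [0.8146 0.6617 0.186 ] 1.04948561209766
plate [array([0.5736, 0.1596]), array([ 0.5611, -0.1695]), array([ 0.4537, -0.1663]), array([0.4601, 0.163 ])]
hub [ 0.508  -0.0936  0.08  ] handle [ 0.4544 -0.046   0.135 ] [ 0.4623 -0.0434  0.135 ]
```

View pics/crop1.png

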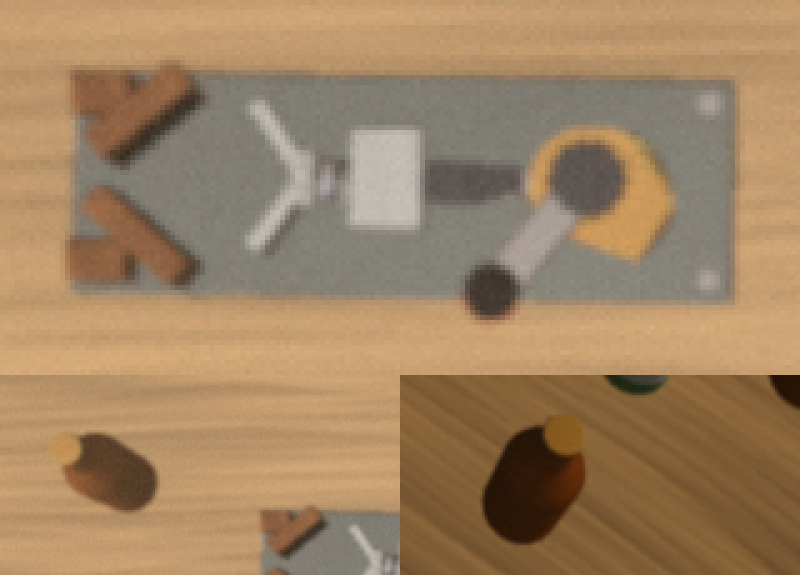

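Crop: the plate, V, jaw and crank are clear, with the handle at crop (490,290) and the hub at (588,180). Bottle A, cap at top (178,190), is the farthest free-standing brown bottle and stands 0.16 m from the green one. The crated ones are out of reach and much too far from the green, so A is the choice. Next is a scene crop for the clamp pose.

```bash
python3 - <<'E'
from h import *
s=dict(np.load('pics/scene0.npz'))
cv2.imwrite('pics/crop2.png',cv2.resize(s['img'][195:335,240:400][:,:,::-1],(640,560),interpolation=3))
E
```

```text
(no output)
```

View pics/crop2.png

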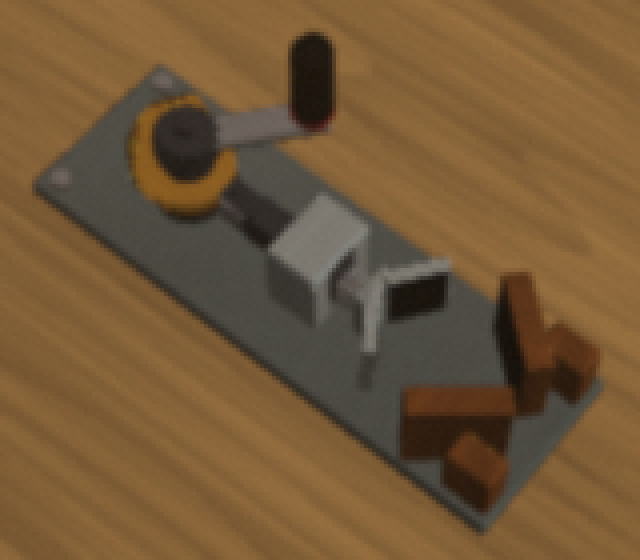

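Scene crop (4x): plate corners at (160,66), (36,183), (604,380) and (482,525). The handle's top is at (313,42) and its foot at (312,120).

```bash
cat > fit.py <<'E'
from h import *
from scipy.optimize import least_squares
t=dict(np.load('pics/top0.npz')); s=dict(np.load('pics/scene0.npz'))
# label points: plate corners (cx0/1, +-y)
T=lambda x,y:(240+x/5-.4,200+y/5-.4); S=lambda x,y:(240+x/4-.4,195+y/4-.4)
obs=[(t,'VP',T(68,293)),(t,'VM',T(70,72)),(t,'CP',T(735,303)),(t,'CM',T(733,82)),
     (s,'CP',S(160,66)),(s,'CM',S(36,183)),(s,'VP',S(604,380)),(s,'VM',S(482,523)),
     (t,'h',T(490,290)),(s,'h',S(313,44)),(s,'hf',S(312,122))]
def pts(p):
    x,y,w,e,a=p; R=np.array([[np.cos(w),-np.sin(w)],[np.sin(w),np.cos(w)]]); o=np.array([x,y])
    f=lambda u,v,z:np.append(o+R@[u,v],z)
    return dict(VP=f(e+.325,.055,.012),VM=f(e+.325,-.055,.012),CP=f(e,.055,.012),CM=f(e,-.055,.012),
      h=f(.07*np.cos(a),.07*np.sin(a),.135),hf=f(.07*np.cos(a),.07*np.sin(a),.075),seat=f(.185,0,.012))
def res(q):
    P=pts(q[:5]); r=[]
    for c,n,uv in obs:
        d=q[5:8] if c is t else q[8:11]
        r+=list(np.subtract(px(c,P[n]+d),uv))
    return np.r_[r,q[5:]/.002]
r=least_squares(res,np.r_[.51,-.09,1.55,-.075,.9,np.zeros(6)])
print('x,y,yaw,e,crank',r.x[:5].round(4),'shifts top/scene mm',(r.x[5:]*1e3).round(1)); print(r.fun.round(1))
P=pts(r.x[:5]); print('seat',P['seat'].round(4),'handle',P['h'].round(4))
dt,ds=r.x[5:8],r.x[8:11]
for n,a,b in [('A',(178,190),(425,354)),('green',(172,265),(477,289))]:
    print(n,ray(t,*a,.186+dt[2])-dt,ray(s,*b,.186+ds[2])-ds)
np.savez('fit.npz',q=r.x)
E
python3 fit.py
```

```text
x,y,yaw,e,crank [ 0.511  -0.0925  1.5366 -0.0745  0.8654] shifts top/scene mm [-0.9  0.5  0.   0.9 -0.5 -1.7]
[-0.1  0.3  0.6 -0.1 -0.3  0.3  0.3 -0.6  0.2 -1.5 -1.3 -0.1  0.9 -0.3
  0.6  1.6 -0.2 -0.4 -0.1  1.6  0.3 -2.2 -0.5  0.2  0.   0.5 -0.2 -0.9]
seat [0.5173 0.0924 0.012 ] handle [ 0.4593 -0.0453  0.135 ]
A [0.60500199 0.28662719 0.18597678] [0.60849801 0.29297281 0.18602536]
green [0.44790199 0.29862719 0.18597678] [0.45259801 0.30527281 0.18602536]
```

Request:
move_arm(
  moves=[
    {"gripper":100,"roll":8.8},
    {"gripper":100,"roll":8.8},
    {"gripper":100,"roll":8.8},
    {"gripper":100,"x":-5.3,"y":-2.3},
    {"gripper":100,"x":-5.3,"y":-2.3},
  ],
)

```text
validation failed for argument at $.mo...
```

Request:
move_arm(
  moves=[
    {"gripper":100,"x":-5.3,"y":-2.3},
    {"gripper":100,"x":-5.3,"y":-2.3},
    {"gripper":100,"x":-5.3,"y":-2.3},
    {"gripper":100,"x":-5.3,"y":-2.3},
    {"gripper":100,"x":-5.3,"y":-2.3},
  ],
)

```text
validation failed for argument at $.mo...
```

Request:
move_arm(
  moves=[
    {"gripper":100,"x":-5.3,"y":-2.3},
    {"gripper":100,"x":-5.3,"y":-2.3},
    {"gripper":100,"x":-5.3,"y":-2.3},
    {"gripper":100,"x":-5.3,"y":-2.3},
    {"gripper":100,"x":-5.3,"y":-2.3},
  ],
)

```text
validation failed for argument at $.mo...
```

Request:
move_arm(
  moves=[
    {"gripper":100,"x":0,"y":0,"z":0,"roll":8.8},
    {"gripper":100,"x":0,"y":0,"z":0,"roll":8.8},
    {"gripper":100,"x":0,"y":0,"z":0,"roll":8.8},
  ],
)

```text
time_s: 0.48
eef_pos: [0.2551, -0.5151, 0.4042]
eef_rot: [0.0, -0.705, 0.709, 0.0]
wrist_force: [-0.2, 0.6, 0.1]
opening: 1.002
```

Request:
move_arm(
  moves=[
    {"gripper":100,"x":-5.3,"y":-2.3,"z":0,"roll":0},
    {"gripper":100,"x":-5.3,"y":-2.3,"z":0,"roll":0},
    {"gripper":100,"x":-5.3,"y":-2.3,"z":0,"roll":0},
    {"gripper":100,"x":-5.3,"y":-2.3,"z":0,"roll":0},
    {"gripper":100,"x":-5.3,"y":-2.3,"z":0,"roll":0},
  ],
)

```text
time_s: 1.1
eef_pos: [0.3707, -0.2486, 0.4044]
eef_rot: [0.0, -0.707, 0.708, 0.0]
wrist_force: [1.3, -0.0, 0.7]
opening: 1.0
```

Request:
move_arm(
  moves=[
    {"gripper":100,"x":-5.3,"y":-2.3,"z":0,"roll":0},
    {"gripper":100,"x":-5.3,"y":-2.3,"z":0,"roll":0},
    {"gripper":100,"x":-5.3,"y":-2.3,"z":0,"roll":0},
    {"gripper":100,"x":-5.3,"y":-2.3,"z":0,"roll":0},
    {"gripper":100,"x":-5.3,"y":-2.3,"z":0,"roll":0},
  ],
)

```text
time_s: 1.72
eef_pos: [0.486, 0.0164, 0.4046]
eef_rot: [-0.0, -0.707, 0.707, -0.0]
wrist_force: [1.1, -0.1, -0.2]
opening: 1.003
```

Request:
move_arm(
  moves=[
    {"gripper":100,"x":-5.3,"y":-2.3,"z":0,"roll":0},
    {"gripper":100,"x":-5.3,"y":-2.3,"z":0,"roll":0},
    {"gripper":100,"x":-5.3,"y":-2.3,"z":0,"roll":0},
    {"gripper":100,"x":-5.3,"y":-2.3,"z":0,"roll":0},
    {"gripper":100,"x":0,"y":0,"z":0,"roll":0},
  ],
)

```text
time_s: 2.35
eef_pos: [0.5782, 0.2298, 0.4033]
eef_rot: [0.0, 0.708, -0.706, -0.001]
wrist_force: [0.4, -0.5, 0.5]
opening: 0.999
```

Request:
move_arm(
  moves=[
    {"gripper":100,"x":-3.0,"y":-1.4,"z":0,"roll":0},
    {"gripper":100,"x":-3.0,"y":-1.4,"z":0,"roll":0},
    {"gripper":100,"x":0,"y":0,"z":0,"roll":0},
  ],
)

```text
time_s: 2.72
eef_pos: [0.606, 0.287, 0.4039]
eef_rot: [0.0, 0.707, -0.707, -0.0]
wrist_force: [0.5, 0.2, 0.8]
opening: 1.0
```

```bash
python3 - <<'E'
from h import *
s=snap('scene','s1');t=snap('top','t1')
cv2.imwrite('pics/crop3.png',np.hstack([cv2.resize(c['img'][a:a+150,b:b+133][:,:,::-1],(399,450),interpolation=3) for c,a,b in((s,270,360),(t,120,130))]))
p=ctrl.get_obs()['eef_pos']; print(p)
for c,a,b in((s,270,360),(t,120,130)):
  for z in(.155,.173): u=px(c,p-[0,0,z]); print(z,(u[0]-b)*3,(u[1]-a)*3)
E
```

```text
[0.60569645 0.28554618 0.40406484]
0.155 211.09347771140443 199.29823523258932
0.173 204.22129431323708 210.95844818117456
0.155 113.44536784955676 189.709593267503
0.173 123.24792009037336 195.1114875729391
```

View pics/crop3.png

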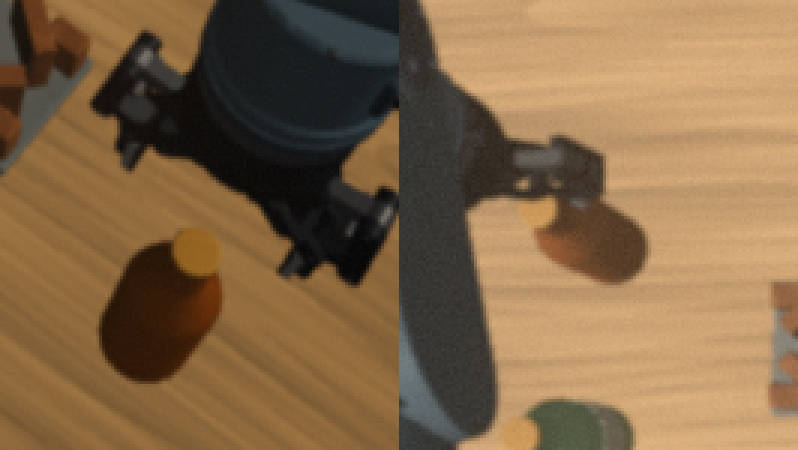

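The close crop shows the open gripper above and behind bottle A, with the cap at scene (425,354) midway between the finger lines. I'm descending.

Request:
move_arm(
  moves=[
    {"gripper":100,"x":-0.4,"y":0,"z":3,"roll":0},
    {"gripper":100,"x":0,"y":0,"z":3,"roll":0},
    {"gripper":100,"x":0,"y":0,"z":2.8,"roll":0},
    {"gripper":100,"x":0,"y":0,"z":0,"roll":0},
  ],
)

```text
time_s: 3.32
eef_pos: [0.6048, 0.2887, 0.314]
eef_rot: [-0.003, -0.706, 0.708, 0.001]
wrist_force: [0.2, -0.7, 0.1]
opening: 1.0
```

Request:
move_arm(
  moves=[
    {"gripper":0,"x":0,"y":0,"z":0,"roll":0},
    {"gripper":0,"x":0,"y":0,"z":0,"roll":0},
    {"gripper":0,"x":0,"y":0,"z":0,"roll":0},
    {"gripper":0,"x":0,"y":0,"z":0,"roll":0},
    {"gripper":0,"x":0,"y":0,"z":0,"roll":0},
  ],
)

```text
time_s: 3.95
eef_pos: [0.6063, 0.2908, 0.318]
eef_rot: [0.001, -0.707, 0.707, -0.0]
wrist_force: [-1.1, 2.4, 5.9]
opening: 0.302
```

Request:
move_arm(
  moves=[
    {"gripper":0,"x":0,"y":0,"z":-2,"roll":0},
    {"gripper":0,"x":0,"y":0,"z":-4,"roll":0},
    {"gripper":0,"x":0,"y":0,"z":-4,"roll":0},
    {"gripper":0,"x":2.0,"y":0.9,"z":0,"roll":0},
    {"gripper":0,"x":4,"y":1.8,"z":0,"roll":0},
  ],
)

```text
time_s: 4.58
eef_pos: [0.5785, 0.2305, 0.4173]
eef_rot: [-0.0, 0.707, -0.707, 0.0]
wrist_force: [-0.2, -0.3, -4.0]
opening: 0.298
```

Request:
move_arm(
  moves=[
    {"gripper":0,"x":4,"y":1.8,"z":0,"roll":0},
    {"gripper":0,"x":4,"y":1.8,"z":0,"roll":0},
    {"gripper":0,"x":3.5,"y":1.4,"z":0,"roll":0},
    {"gripper":0,"x":2.4,"y":1.0,"z":0,"roll":0},
    {"gripper":0,"x":0.5,"y":0.2,"z":0,"roll":0},
  ],
)

```text
time_s: 5.2
eef_pos: [0.516, 0.0851, 0.4168]
eef_rot: [-0.001, -0.706, 0.708, 0.0]
wrist_force: [0.4, 0.6, -5.5]
opening: 0.299
```

Request:
move_arm(
  moves=[
    {"gripper":0,"x":0,"y":0,"z":0,"roll":0},
    {"gripper":0,"x":0,"y":0,"z":0,"roll":0},
    {"gripper":0,"x":0,"y":0,"z":0,"roll":0},
  ],
)

```text
time_s: 5.58
eef_pos: [0.5169, 0.0871, 0.4166]
eef_rot: [0.0, 0.707, -0.707, -0.0]
wrist_force: [0.5, -0.1, -4.7]
opening: 0.301
```

```bash
python3 - <<'E'
from h import *
s=snap('scene','s2');t=snap('top','t2')
cv2.imwrite('pics/crop4.png',np.hstack([cv2.resize(c['img'][a:a+150,b:b+133][:,:,::-1],(399,450),interpolation=3) for c,a,b in((s,200,290),(t,150,215))]))
o=ctrl.get_obs(); print(o['eef_pos'],o['eef_rot'],o['wrist_force'],o['opening'])
E
```

```text
[0.51686522 0.08697285 0.41656925] [-7.17121697e-05 -7.07063640e-01  7.07149905e-01  1.23123984e-04] [ 0.54373758 -0.30899733 -4.83441187] 0.30074575267978826
```

View pics/crop4.png

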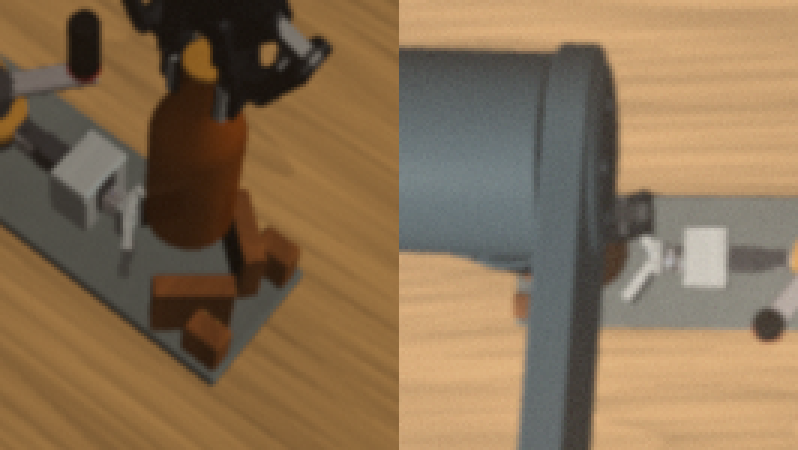

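Scene: bottle hangs upright above the plate, with its base bottom at crop (190,248) and its body edges at about 148 and 245. The jaw and V are clear below. Comparing with the projected model.

```bash
python3 - <<'E'
from h import *
q=np.load('fit.npz')['q']; ds=q[8:11]
s=dict(np.load('pics/s2.npz')); im=cv2.resize(s['img'][200:350,290:423][:,:,::-1],(798,900),interpolation=3)
def circ(x,y,z,r,col):
    a=np.linspace(0,2*np.pi,60); P=np.array([px(s,np.array([x+r*np.cos(k),y+r*np.sin(k),z])+ds) for k in a])
    P=(P+.5-[290,200])*6; cv2.polylines(im,[P.astype(int)],True,col,1); return P
x,y=.5169,.0870
for z in(.0986,.2066): P=circ(x,y,z,.03,(0,255,0)); print((P/2).min(0),(P/2).max(0))
circ(x,y,.2846,.0135,(0,255,0))
w=q[2];d=np.array([np.cos(w),np.sin(w)])
sx,sy=q[:2]+.185*d
circ(sx,sy,.012,.03,(255,255,0))   # seat, at plate
a,b=np.array([sx,sy])-.006*d; circ(a,b,.074,.03,(255,0,255))
n=np.array([-d[1],d[0]])
# V cheek faces: tangent lines at 40 deg half-angle, tops .074
for sg in(1,-1):
    nn=d*np.sin(np.radians(40))+sg*n*np.cos(np.radians(40)); tt=d*np.cos(np.radians(40))-sg*n*np.sin(np.radians(40))
    L=[(np.array(px(s,np.append(np.array([sx,sy])+nn*.03+tt*k,.074)+ds))+.5-[290,200])*6 for k in(-.02,.02)]
    cv2.line(im,*[tuple(l.astype(int)) for l in L],(0,255,255),2)
cv2.imwrite('pics/ov1.png',cv2.resize(im[200:800],None,fx=1,fy=1))
E
```

```text
[143.3554905  171.17619794] [233.16423484 251.48666017]
[148.77654677  86.82515969] [248.26021356 172.79762132]
```

View pics/ov1.png

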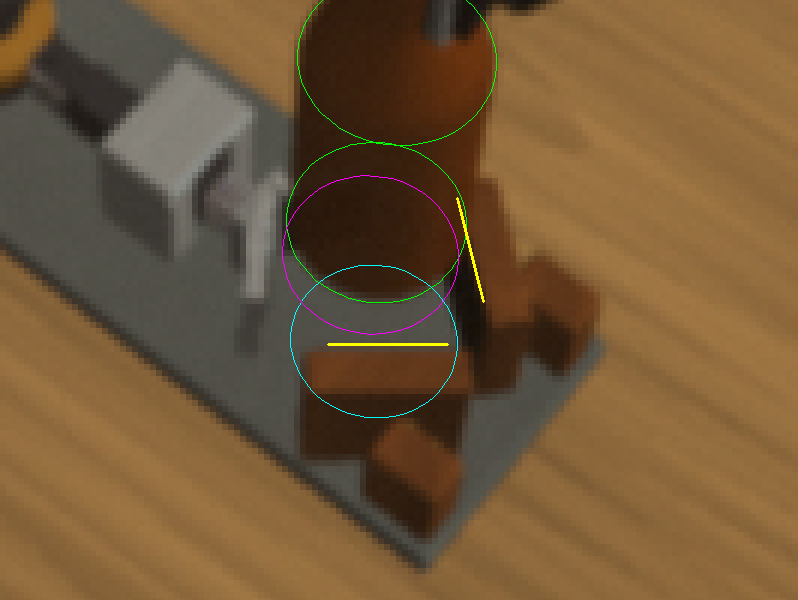

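The overlay agrees to about 2–3 mm. The bottle looks slightly towards -x/-y of the model and the V about 1.5 mm farther along. I'm correcting by +2 mm y and +1.5 mm x, then going down.

Request:
move_arm(
  moves=[
    {"gripper":0,"x":-0.2,"y":-0.15,"z":1.5,"roll":0},
    {"gripper":0,"x":0,"y":0,"z":1.5,"roll":0},
    {"gripper":0,"x":0,"y":0,"z":1.5,"roll":0},
  ],
)

```text
time_s: 6.05
eef_pos: [0.518, 0.0885, 0.3698]
eef_rot: [-0.001, -0.707, 0.707, 0.001]
wrist_force: [-1.0, -0.4, -4.7]
opening: 0.301
```

Request:
move_arm(
  moves=[
    {"gripper":0,"x":0,"y":0,"z":1.5,"roll":0},
    {"gripper":0,"x":0,"y":0,"z":1.5,"roll":0},
    {"gripper":0,"x":0,"y":0,"z":0.8,"roll":0},
    {"gripper":0,"x":0,"y":0,"z":0,"roll":0},
  ],
)

```text
time_s: 6.55
eef_pos: [0.5181, 0.0884, 0.3329]
eef_rot: [-0.0, -0.707, 0.707, 0.001]
wrist_force: [0.4, -0.4, -4.6]
opening: 0.3
```

Request:
move_arm(
  moves=[
    {"gripper":0,"x":0,"y":0,"z":0.2,"roll":0},
    {"gripper":0,"x":0,"y":0,"z":0.1,"roll":0},
  ],
)

```text
time_s: 6.8
eef_pos: [0.5185, 0.0885, 0.3312]
eef_rot: [0.0, -0.707, 0.707, -0.0]
wrist_force: [0.1, 0.5, -4.9]
opening: 0.3
```

Request:
move_arm(
  moves=[
    {"gripper":0,"x":0,"y":0,"z":0.1,"roll":0},
    {"gripper":0,"x":0,"y":0,"z":0,"roll":0},
  ],
)

```text
time_s: 7.05
eef_pos: [0.5184, 0.0885, 0.33]
eef_rot: [0.0, -0.707, 0.707, -0.0]
wrist_force: [0.0, -0.0, -3.6]
opening: 0.297
```

Request:
move_arm(
  moves=[
    {"gripper":0,"x":0,"y":0,"z":0.1,"roll":0},
    {"gripper":0,"x":0,"y":0,"z":0,"roll":0},
  ],
)

```text
time_s: 7.3
eef_pos: [0.5187, 0.0885, 0.3299]
eef_rot: [0.001, -0.707, 0.707, -0.001]
wrist_force: [-2.3, 0.0, 5.9]
opening: 0.3
```

The bottle is on the plate: the wrist load has gone from -4.9 to +5.9 N at the expected height. I'm letting go and looking.

Request:
move_arm(
  moves=[
    {"gripper":35,"x":0,"y":0,"z":0,"roll":0},
    {"gripper":50,"x":0,"y":0,"z":0,"roll":0},
    {"gripper":70,"x":0,"y":0,"z":0,"roll":0},
    {"gripper":80,"x":0,"y":0,"z":0,"roll":0},
    {"gripper":80,"x":0,"y":0,"z":0,"roll":0},
  ],
)

```text
time_s: 7.92
eef_pos: [0.5183, 0.0884, 0.3286]
eef_rot: [-0.0, -0.707, 0.707, 0.0]
wrist_force: [-0.5, 0.5, -0.2]
opening: 0.798
```

Request:
move_arm(
  moves=[
    {"gripper":80,"x":0,"y":0,"z":-1.5,"roll":0},
    {"gripper":80,"x":0,"y":0,"z":-4,"roll":0},
    {"gripper":80,"x":0,"y":0,"z":-4,"roll":0},
    {"gripper":80,"x":4,"y":2,"z":0,"roll":0},
    {"gripper":80,"x":4,"y":2,"z":0,"roll":0},
  ],
)

```text
time_s: 8.55
eef_pos: [0.4778, 0.008, 0.4256]
eef_rot: [-0.001, 0.707, -0.707, 0.001]
wrist_force: [0.9, -1.4, -0.4]
opening: 0.802
```

Request:
move_arm(
  moves=[
    {"gripper":80,"x":3,"y":1,"z":0,"roll":0},
    {"gripper":80,"x":2.2,"y":0.8,"z":0,"roll":0},
    {"gripper":80,"x":0,"y":0,"z":0,"roll":0},
  ],
)

```text
time_s: 8.93
eef_pos: [0.4599, -0.0446, 0.4249]
eef_rot: [0.0, -0.706, 0.708, -0.001]
wrist_force: [0.3, 0.4, -0.1]
opening: 0.802
```

```bash
python3 - <<'E'
from h import *
q=np.load('fit.npz')['q']; dt,ds=q[5:8],q[8:11]
s=snap('scene','s3');t=snap('top','t3')
ims=[]
for c,a,b,d in((s,190,270,ds),(t,165,215,dt)):
    im=cv2.resize(c['img'][a:a+150,b:b+133][:,:,::-1],(399,450),interpolation=3)
    w=q[2];e=np.array([np.cos(w),np.sin(w)]); o=q[:2]+.179*e
    for z,r in((.012,.03),(.120,.03),(.198,.0135)):
        P=[px(c,np.append(o+r*np.array([np.cos(k),np.sin(k)]),z)+d) for k in np.linspace(0,6.28,50)]
        cv2.polylines(im,[((np.array(P)+.5-[b,a])*3).astype(int)],True,(0,255,0),1)
    ims.append(im)
cv2.imwrite('pics/crop5.png',np.hstack(ims)); print(ctrl.get_obs()['eef_pos'])
E
```

```text
[ 0.4602782  -0.04333582  0.42449846]
```

View pics/crop5.png

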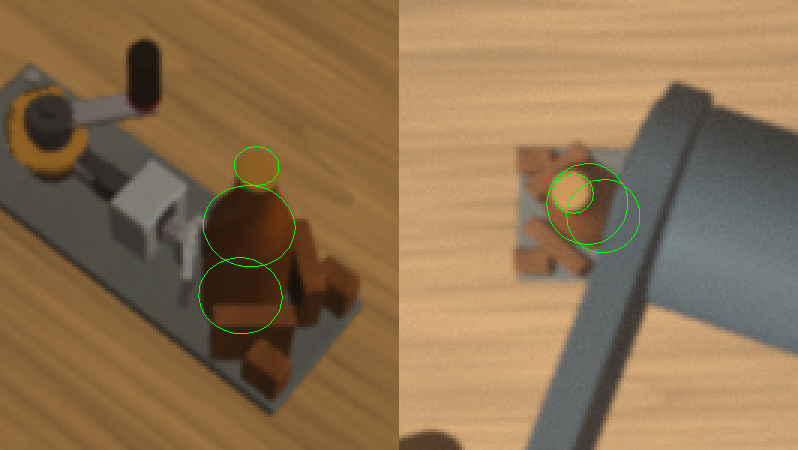

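The bottle stands upright in the mouth of the V, on the predicted circles in both views, and the crank handle is untouched at crop (144,50). Next is the handle.

Request:
move_arm(
  moves=[
    {"gripper":80,"x":0.1,"y":0,"z":5,"roll":0},
    {"gripper":80,"x":0,"y":0,"z":5,"roll":0},
    {"gripper":80,"x":0,"y":0,"z":4,"roll":0},
    {"gripper":80,"x":0,"y":0,"z":2,"roll":0},
    {"gripper":80,"x":0,"y":0,"z":0,"roll":0},
  ],
)

```text
time_s: 9.65
eef_pos: [0.4597, -0.0434, 0.2623]
eef_rot: [0.001, 0.707, -0.707, -0.002]
wrist_force: [-0.2, -0.3, 0.5]
opening: 0.799
```

Request:
move_arm(
  moves=[
    {"gripper":50,"x":0,"y":0,"z":0,"roll":0},
    {"gripper":35,"x":0,"y":0,"z":0,"roll":0},
    {"gripper":0,"x":0,"y":0,"z":0,"roll":0},
    {"gripper":0,"x":0,"y":0,"z":0,"roll":0},
    {"gripper":0,"x":0,"y":0,"z":0,"roll":0},
  ],
)

```text
time_s: 10.28
eef_pos: [0.4609, -0.0448, 0.2652]
eef_rot: [0.001, -0.707, 0.707, -0.001]
wrist_force: [-0.3, 0.5, 6.1]
opening: 0.263
```

```bash
cat > f.py <<'E'
from h import *
import sys
c=np.array([.511,-.0925]); o=ctrl.get_obs(); d=o['eef_pos'][:2]-c; p=np.arctan2(d[1],d[0]); F=np.mean([ctrl.get_obs()['wrist_force'] for _ in range(5)],0)
r=np.array([np.cos(p),np.sin(p)]);t=np.array([-r[1],r[0]])
print('t',o['time_s'].round(2),'crank',round((p-1.5366)%(2*np.pi),3),'rad',np.hypot(*d).round(4),'resist',(-F[:2]@t).round(1),'radialF',(F[:2]@r).round(1),'Fz',F[2].round(1))
E
python3 f.py
python3 - <<'E'
import numpy as np
def tab(a,b,s):
    th=np.arange(a,b+1e-9,s); P=7*np.c_[np.cos(th+1.5366),np.sin(th+1.5366)]
    for k,d in zip(th[1:],np.diff(P,axis=0)): print(f'{k:.2f}: x {-d[1]:.2f} y {-d[0]:.2f}',end=' | ')
    print()
tab(.85,1.55,.1); tab(1.55,5.2,.06)
E
```

```text
0.95: x 0.53 y 0.45 | 1.05: x 0.58 y 0.40 | 1.15: x 0.61 y 0.34 | 1.25: x 0.64 y 0.28 | 1.35: x 0.67 y 0.21 | 1.45: x 0.69 y 0.14 | 1.55: x 0.70 y 0.07 | 
1.61: x 0.42 y 0.01 | 1.67: x 0.42 y -0.01 | 1.73: x 0.42 y -0.04 | 1.79: x 0.41 y -0.06 | 1.85: x 0.41 y -0.09 | 1.91: x 0.40 y -0.11 | 1.97: x 0.40 y -0.14 | 2.03: x 0.39 y -0.16 | 2.09: x 0.38 y -0.18 | 2.15: x 0.37 y -0.21 | 2.21: x 0.35 y -0.23 | 2.27: x 0.34 y -0.25 | 2.33: x 0.32 y -0.27 | 2.39: x 0.31 y -0.29 | 2.45: x 0.29 y -0.31 | 2.51: x 0.27 y -0.32 | 2.57: x 0.25 y -0.34 | 2.63: x 0.23 y -0.35 | 2.69: x 0.21 y -0.37 | 2.75: x 0.18 y -0.38 | 2.81: x 0.16 y -0.39 | 2.87: x 0.14 y -0.40 | 2.93: x 0.11 y -0.40 | 2.99: x 0.09 y -0.41 | 3.05: x 0.07 y -0.41 | 3.11: x 0.04 y -0.42 | 3.17: x 0.02 y -0.42 | 3.23: x -0.01 y -0.42 | 3.29: x -0.04 y -0.42 | 3.35: x -0.06 y -0.42 | 3.41: x -0.09 y -0.41 | 3.47: x -0.11 y -0.41 | 3.53: x -0.13 y -0.40 | 3.59: x -0.16 y -0.39 | 3.65: x -0.18 y -0.38 | 3.71: x -0.20 y -0.37 | 3.77: x -0.22 y -0.35 | 3.83: x -0.25 y -0.34 | 3.89: x -0.27 y -0.33 | 3.95: x -0.28 y -0.31 | 4.01: x -0.30 y -0.29 | 4.07: x -0.32 y -0.27 | 4.13: x -0.34 y -0.25 | 4.19: x -0.35 y -0.23 | 4.25: x -0.36 y -0.21 | 4.31: x -0.38 y -0.19 | 4.37: x -0.39 y -0.17 | 4.43: x -0.39 y -0.14 | 4.49: x -0.40 y -0.12 | 4.55: x -0.41 y -0.09 | 4.61: x -0.41 y -0.07 | 4.67: x -0.42 y -0.04 | 4.73: x -0.42 y -0.02 | 4.79: x -0.42 y 0.01 | 4.85: x -0.42 y 0.03 | 4.91: x -0.42 y 0.06 | 4.97: x -0.41 y 0.08 | 5.03: x -0.41 y 0.11 | 5.09: x -0.40 y 0.13 | 5.15: x -0.39 y 0.15 | Traceback (most recent call last):
  File "f.py", line 5, in <module>
    print('t',o['time_s'].round(2),'crank',round((p-1.5366)%(2*np.pi),3),'rad',np.hypot(*d).round(4),'resist',(-F[:2]@t).round(1),'radialF',(F[:2]@r).round(1),'Fz',F[2].round(1))
              ^^^^^^^^^^^^^^^^^
AttributeError: 'float' object has no attribute 'round'
```

Request:
move_arm(
  moves=[
    {"gripper":0,"x":0.53,"y":0.45,"z":0,"roll":0},
    {"gripper":0,"x":0.58,"y":0.4,"z":0,"roll":0},
    {"gripper":0,"x":0.61,"y":0.34,"z":0,"roll":0},
  ],
)

```text
time_s: 10.65
eef_pos: [0.4493, -0.062, 0.2652]
eef_rot: [0.002, -0.707, 0.708, -0.002]
wrist_force: [4.6, 2.6, 3.7]
opening: 0.266
```

```bash
sed -i "s/o\['time_s'\].round(2)/o['time_s']/" f.py; python3 f.py
```

```text
t 10.65 crank 1.146 rad 0.0689 resist 4.4 radialF -3.0 Fz 3.7
```

Request:
move_arm(
  moves=[
    {"gripper":0,"x":0.64,"y":0.28,"z":0,"roll":0},
    {"gripper":0,"x":0.67,"y":0.21,"z":0,"roll":0},
    {"gripper":0,"x":0.69,"y":0.14,"z":0,"roll":0},
    {"gripper":0,"x":0.7,"y":0.07,"z":0,"roll":0},
  ],
)

```text
time_s: 11.15
eef_pos: [0.4424, -0.0891, 0.2652]
eef_rot: [0.002, -0.707, 0.708, -0.002]
wrist_force: [6.4, 4.2, 4.1]
opening: 0.268
```

```bash
python3 f.py
```

```text
t 11.15 crank 1.556 rad 0.0687 resist 4.5 radialF -6.2 Fz 4.1
```

Request:
move_arm(
  moves=[
    {"gripper":0,"x":0.42,"y":0.01,"z":0,"roll":0},
    {"gripper":0,"x":0.42,"y":-0.01,"z":0,"roll":0},
    {"gripper":0,"x":0.42,"y":-0.04,"z":0,"roll":0},
  ],
)

```text
time_s: 11.52
eef_pos: [0.4429, -0.1015, 0.2652]
eef_rot: [0.002, -0.707, 0.708, -0.002]
wrist_force: [6.7, 4.1, 4.3]
opening: 0.265
```

```bash
python3 f.py
```

```text
t 11.525 crank 1.737 rad 0.0686 resist 3.2 radialF -7.1 Fz 4.3
```

Request:
move_arm(
  moves=[
    {"gripper":0,"x":0.41,"y":-0.11,"z":0,"roll":0},
    {"gripper":0,"x":0.41,"y":-0.14,"z":0,"roll":0},
    {"gripper":0,"x":0.4,"y":-0.11,"z":0,"roll":0},
  ],
)

```text
time_s: 11.9
eef_pos: [0.4461, -0.1136, 0.2652]
eef_rot: [0.001, -0.707, 0.708, -0.001]
wrist_force: [2.6, 4.5, 8.0]
opening: 0.268
```

```bash
python3 f.py
```

```text
t 11.9 crank 1.919 rad 0.0682 resist 3.5 radialF -3.9 Fz 8.0
```

Request:
move_arm(
  moves=[
    {"gripper":0,"x":0.4,"y":-0.14,"z":0,"roll":0},
    {"gripper":0,"x":0.39,"y":-0.16,"z":0,"roll":0},
    {"gripper":0,"x":0.38,"y":-0.18,"z":0,"roll":0},
  ],
)

```text
time_s: 12.28
eef_pos: [0.4509, -0.1251, 0.2652]
eef_rot: [0.001, -0.707, 0.708, -0.001]
wrist_force: [4.6, 6.4, 8.4]
opening: 0.267
```

```bash
python3 f.py
```

```text
t 12.275 crank 2.103 rad 0.0684 resist 3.4 radialF -7.1 Fz 8.4
```

Request:
move_arm(
  moves=[
    {"gripper":0,"x":0.37,"y":-0.21,"z":0,"roll":0},
    {"gripper":0,"x":0.35,"y":-0.23,"z":0,"roll":0},
    {"gripper":0,"x":0.34,"y":-0.25,"z":0,"roll":0},
  ],
)

```text
time_s: 12.65
eef_pos: [0.4577, -0.1355, 0.2651]
eef_rot: [0.001, -0.707, 0.708, -0.001]
wrist_force: [2.6, 6.2, 9.0]
opening: 0.271
```

```bash
python3 f.py
```

```text
t 12.65 crank 2.285 rad 0.0685 resist 3.2 radialF -5.9 Fz 9.0
```

Request:
move_arm(
  moves=[
    {"gripper":0,"x":0.26,"y":-0.3,"z":0,"roll":0},
    {"gripper":0,"x":0.28,"y":-0.31,"z":0,"roll":0},
    {"gripper":0,"x":0.29,"y":-0.31,"z":0,"roll":0},
  ],
)

```text
time_s: 13.02
eef_pos: [0.4664, -0.1442, 0.2651]
eef_rot: [0.0, -0.707, 0.707, -0.0]
wrist_force: [-1.6, 3.6, 10.7]
opening: 0.265
```

```bash
python3 f.py
```

```text
t 13.025 crank 2.464 rad 0.0682 resist 3.6 radialF -1.7 Fz 10.7
```

Request:
move_arm(
  moves=[
    {"gripper":0,"x":0.27,"y":-0.32,"z":0,"roll":0},
    {"gripper":0,"x":0.25,"y":-0.34,"z":0,"roll":0},
    {"gripper":0,"x":0.23,"y":-0.35,"z":0,"roll":0},
  ],
)

```text
time_s: 13.4
eef_pos: [0.4761, -0.1514, 0.2651]
eef_rot: [0.0, -0.707, 0.707, 0.001]
wrist_force: [-6.3, 5.7, 16.8]
opening: 0.265
```

```bash
python3 f.py
```

```text
t 13.4 crank 2.641 rad 0.0685 resist 8.3 radialF -1.6 Fz 16.8
```

Request:
move_arm(
  moves=[
    {"gripper":0,"x":0.21,"y":-0.37,"z":0,"roll":0},
    {"gripper":0,"x":0.18,"y":-0.38,"z":0,"roll":0},
    {"gripper":0,"x":0.16,"y":-0.39,"z":0,"roll":0},
  ],
)

```text
time_s: 13.78
eef_pos: [0.4869, -0.1568, 0.265]
eef_rot: [-0.001, -0.707, 0.707, 0.002]
wrist_force: [-9.6, 5.1, 17.0]
opening: 0.263
```

```bash
python3 f.py
```

```text
t 13.775 crank 2.816 rad 0.0687 resist 10.8 radialF -1.4 Fz 17.0
```

The rise started near 2.55. I'll go on steadily and ease the vertical load a little.

Request:
move_arm(
  moves=[
    {"gripper":0,"x":0.14,"y":-0.4,"z":-0.1,"roll":0},
    {"gripper":0,"x":0.11,"y":-0.4,"z":0,"roll":0},
    {"gripper":0,"x":0.09,"y":-0.41,"z":0,"roll":0},
  ],
)

```text
time_s: 14.15
eef_pos: [0.4983, -0.1604, 0.2651]
eef_rot: [-0.001, -0.707, 0.707, 0.002]
wrist_force: [-9.5, 2.2, 11.4]
opening: 0.26
```

```bash
python3 f.py
```

```text
t 14.15 crank 2.99 rad 0.069 resist 9.8 radialF -0.4 Fz 11.4
```

Request:
move_arm(
  moves=[
    {"gripper":0,"x":0.07,"y":-0.41,"z":0,"roll":0},
    {"gripper":0,"x":0.04,"y":-0.42,"z":0,"roll":0},
    {"gripper":0,"x":0.02,"y":-0.42,"z":0,"roll":0},
  ],
)

```text
time_s: 14.52
eef_pos: [0.5106, -0.162, 0.2651]
eef_rot: [-0.002, -0.707, 0.707, 0.002]
wrist_force: [-12.3, 0.9, 14.0]
opening: 0.266
```

```bash
python3 f.py
```

```text
t 14.525 crank 3.17 rad 0.0695 resist 12.3 radialF -0.8 Fz 14.0
```

Request:
move_arm(
  moves=[
    {"gripper":0,"x":-0.01,"y":-0.42,"z":0,"roll":0},
    {"gripper":0,"x":-0.04,"y":-0.42,"z":0,"roll":0},
    {"gripper":0,"x":-0.06,"y":-0.42,"z":0,"roll":0},
  ],
)

```text
time_s: 14.9
eef_pos: [0.5232, -0.1614, 0.2651]
eef_rot: [-0.002, -0.707, 0.707, 0.002]
wrist_force: [-13.6, -2.0, 9.6]
opening: 0.27
```

```bash
python3 f.py
```

```text
t 14.9 crank 3.351 rad 0.0699 resist 13.8 radialF -0.4 Fz 9.6
```

Request:
move_arm(
  moves=[
    {"gripper":0,"x":-0.09,"y":-0.41,"z":0,"roll":0},
    {"gripper":0,"x":-0.11,"y":-0.41,"z":0,"roll":0},
    {"gripper":0,"x":-0.13,"y":-0.4,"z":0,"roll":0},
  ],
)

```text
time_s: 15.28
eef_pos: [0.5352, -0.1586, 0.2651]
eef_rot: [-0.003, -0.707, 0.707, 0.002]
wrist_force: [-11.2, -4.5, 10.2]
opening: 0.262
```

```bash
python3 f.py
```

```text
t 15.275 crank 3.526 rad 0.0704 resist 12.1 radialF 0.4 Fz 10.2
```

Request:
move_arm(
  moves=[
    {"gripper":0,"x":-0.16,"y":-0.39,"z":0,"roll":0},
    {"gripper":0,"x":-0.18,"y":-0.38,"z":0,"roll":0},
    {"gripper":0,"x":-0.2,"y":-0.37,"z":0,"roll":0},
  ],
)

```text
time_s: 15.65
eef_pos: [0.5467, -0.1537, 0.2651]
eef_rot: [-0.003, -0.707, 0.707, 0.001]
wrist_force: [-15.5, -9.6, 9.7]
opening: 0.267
```

```bash
python3 f.py
```

```text
t 15.65 crank 3.704 rad 0.0708 resist 18.2 radialF 0.5 Fz 9.7
```

Request:
move_arm(
  moves=[
    {"gripper":0,"x":-0.22,"y":-0.35,"z":0,"roll":0},
    {"gripper":0,"x":-0.25,"y":-0.34,"z":0,"roll":0},
    {"gripper":0,"x":-0.27,"y":-0.33,"z":0,"roll":0},
  ],
)

```text
time_s: 16.02
eef_pos: [0.557, -0.1469, 0.2652]
eef_rot: [-0.003, -0.707, 0.707, 0.0]
wrist_force: [-10.8, -9.4, 7.8]
opening: 0.267
```

```bash
python3 f.py
```

```text
t 16.025 crank 3.877 rad 0.0712 resist 14.3 radialF 0.2 Fz 7.8
```

Request:
move_arm(
  moves=[
    {"gripper":0,"x":-0.28,"y":-0.31,"z":0,"roll":0},
    {"gripper":0,"x":-0.3,"y":-0.29,"z":0,"roll":0},
  ],
)

```text
time_s: 16.27
eef_pos: [0.5629, -0.1416, 0.2651]
eef_rot: [-0.004, -0.707, 0.708, 0.0]
wrist_force: [-9.8, -11.3, 7.0]
opening: 0.266
```

```bash
python3 f.py
```

```text
t 16.275 crank 3.989 rad 0.0715 resist 15.0 radialF 0.6 Fz 7.0
```

Request:
move_arm(
  moves=[
    {"gripper":0,"x":-0.32,"y":-0.27,"z":0,"roll":0},
    {"gripper":0,"x":-0.34,"y":-0.25,"z":0,"roll":0},
  ],
)

```text
time_s: 16.52
eef_pos: [0.5682, -0.1356, 0.2652]
eef_rot: [-0.004, -0.707, 0.708, -0.001]
wrist_force: [-13.9, -19.9, 6.1]
opening: 0.267
```

```bash
python3 f.py
```

```text
t 16.525 crank 4.101 rad 0.0716 resist 24.3 radialF 0.9 Fz 6.1
```

Request:
move_arm(
  moves=[
    {"gripper":0,"x":-0.35,"y":-0.23,"z":0,"roll":0},
  ],
)

```text
time_s: 16.65
eef_pos: [0.5706, -0.1324, 0.2652]
eef_rot: [-0.004, -0.707, 0.708, -0.001]
wrist_force: [-12.0, -18.0, 6.4]
opening: 0.264
```

```bash
python3 f.py
```

```text
t 16.65 crank 4.156 rad 0.0717 resist 21.7 radialF 0.1 Fz 6.4
```

Request:
move_arm(
  moves=[
    {"gripper":0,"x":-0.36,"y":-0.21,"z":0,"roll":0},
  ],
)

```text
time_s: 16.77
eef_pos: [0.5728, -0.129, 0.2652]
eef_rot: [-0.004, -0.707, 0.708, -0.001]
wrist_force: [-10.8, -18.3, 5.0]
opening: 0.27
```

```bash
python3 f.py
```

```text
t 16.775 crank 4.212 rad 0.0718 resist 21.2 radialF -0.0 Fz 5.0
```

Request:
move_arm(
  moves=[
    {"gripper":0,"x":-0.38,"y":-0.19,"z":0,"roll":0},
  ],
)

```text
time_s: 16.9
eef_pos: [0.5749, -0.1254, 0.2652]
eef_rot: [-0.004, -0.707, 0.708, -0.002]
wrist_force: [-8.8, -16.8, 4.1]
opening: 0.267
```

```bash
python3 f.py
```

```text
t 16.9 crank 4.27 rad 0.0719 resist 19.0 radialF -0.1 Fz 4.1
```

Request:
move_arm(
  moves=[
    {"gripper":0,"x":-0.39,"y":-0.17,"z":0,"roll":0},
  ],
)

```text
time_s: 17.02
eef_pos: [0.5766, -0.1219, 0.2652]
eef_rot: [-0.004, -0.707, 0.708, -0.002]
wrist_force: [-9.0, -21.0, 2.6]
opening: 0.265
```

```bash
python3 f.py
```

```text
t 17.025 crank 4.326 rad 0.0719 resist 22.9 radialF 0.4 Fz 2.6
```

Request:
move_arm(
  moves=[
    {"gripper":0,"x":-0.39,"y":-0.14,"z":0,"roll":0},
  ],
)

```text
time_s: 17.15
eef_pos: [0.5782, -0.1183, 0.2653]
eef_rot: [-0.004, -0.706, 0.708, -0.002]
wrist_force: [-6.9, -20.9, 1.6]
opening: 0.263
```

```bash
python3 f.py
```

```text
t 17.15 crank 4.38 rad 0.0719 resist 22.0 radialF 1.0 Fz 1.6
```

Request:
move_arm(
  moves=[
    {"gripper":0,"x":-0.4,"y":-0.12,"z":0,"roll":0},
  ],
)

```text
time_s: 17.27
eef_pos: [0.5801, -0.1126, 0.2653]
eef_rot: [-0.002, -0.706, 0.708, -0.002]
wrist_force: [-0.1, -10.0, -0.2]
opening: 0.265
```

```bash
python3 f.py
```

```text
t 17.275 crank 4.464 rad 0.0719 resist 9.7 radialF 2.7 Fz -0.2
```

Request:
move_arm(
  moves=[
    {"gripper":0,"x":-0.41,"y":-0.09,"z":0,"roll":0},
  ],
)

```text
time_s: 17.4
eef_pos: [0.5812, -0.1084, 0.2653]
eef_rot: [-0.002, -0.706, 0.708, -0.002]
wrist_force: [-2.1, -15.7, -0.7]
opening: 0.266
```

```bash
python3 f.py
```

```text
t 17.4 crank 4.524 rad 0.0719 resist 15.8 radialF 1.5 Fz -0.7
```

Request:
move_arm(
  moves=[
    {"gripper":0,"x":0,"y":0,"z":0,"roll":0},
  ],
)

```text
time_s: 17.52
eef_pos: [0.5815, -0.1069, 0.2653]
eef_rot: [-0.0, -0.706, 0.708, -0.001]
wrist_force: [0.4, -6.1, 2.7]
opening: 0.265
```

```bash
python3 f.py; python3 -c "
from h import *
o=ctrl.get_obs();print(o['torque'],np.round(o['joint_efforts'],2))"
```

```text
t 17.525 crank 4.545 rad 0.0719 resist 5.9 radialF 1.6 Fz 2.7
[-1.01587848 -0.28224994  0.00833266] [ 1.370e+00 -4.833e+01 -2.840e+01  6.400e-01  9.900e-01  4.000e-02]
```

Request:
move_arm(
  moves=[
    {"gripper":0,"x":-0.35,"y":-0.05,"z":0,"roll":0},
    {"gripper":0,"x":0,"y":0,"z":0,"roll":0},
  ],
)

```text
time_s: 17.77
eef_pos: [0.5821, -0.1031, 0.2653]
eef_rot: [-0.0, -0.707, 0.707, -0.002]
wrist_force: [2.8, -6.2, 0.5]
opening: 0.266
```

```bash
python3 f.py
```

```text
t 17.775 crank 4.599 rad 0.0719 resist 5.7 radialF 3.7 Fz 0.5
```

Request:
move_arm(
  moves=[
    {"gripper":0,"x":-0.35,"y":-0.02,"z":0,"roll":0},
    {"gripper":0,"x":0,"y":0,"z":0,"roll":0},
  ],
)

```text
time_s: 18.02
eef_pos: [0.5825, -0.0999, 0.2653]
eef_rot: [-0.0, -0.707, 0.708, -0.002]
wrist_force: [3.1, -6.5, -0.2]
opening: 0.267
```

```bash
python3 f.py
```

```text
t 18.025 crank 4.644 rad 0.0718 resist 6.1 radialF 3.8 Fz -0.2
```

The crank went hard to 22–24 N, then suddenly light at about 4.42. It now holds steady at about 6 N, some 0.2 rad into the dwell. I'm relaxing the push and then letting go slowly.

Request:
move_arm(
  moves=[
    {"gripper":0,"x":0.08,"y":0.03,"z":0,"roll":0},
    {"gripper":0,"x":0,"y":0,"z":0,"roll":0},
  ],
)

```text
time_s: 18.27
eef_pos: [0.5823, -0.1001, 0.2654]
eef_rot: [0.0, -0.707, 0.708, -0.002]
wrist_force: [4.0, -3.8, 0.1]
opening: 0.265
```

```bash
python3 f.py
```

```text
t 18.275 crank 4.64 rad 0.0718 resist 3.3 radialF 4.3 Fz 0.1
```

Request:
move_arm(
  moves=[
    {"gripper":29,"x":0,"y":0,"z":0,"roll":0},
    {"gripper":33,"x":0,"y":0,"z":0,"roll":0},
    {"gripper":38,"x":0,"y":0,"z":0,"roll":0},
    {"gripper":50,"x":0,"y":0,"z":0,"roll":0},
    {"gripper":70,"x":0,"y":0,"z":0,"roll":0},
  ],
)

```text
time_s: 18.9
eef_pos: [0.5816, -0.0992, 0.2645]
eef_rot: [-0.0, -0.707, 0.707, 0.0]
wrist_force: [-0.5, 0.3, 0.5]
opening: 0.689
```

```bash
python3 f.py; python3 - <<'E'
from h import *
s=snap('scene','s4')
cv2.imwrite('pics/crop6.png',cv2.resize(s['img'][180:340,235:415][:,:,::-1],(675,600),interpolation=3))
E
```

```text
t 18.9 crank 4.652 rad 0.0709 resist -0.2 radialF -0.5 Fz 0.5
```

View pics/crop6.png

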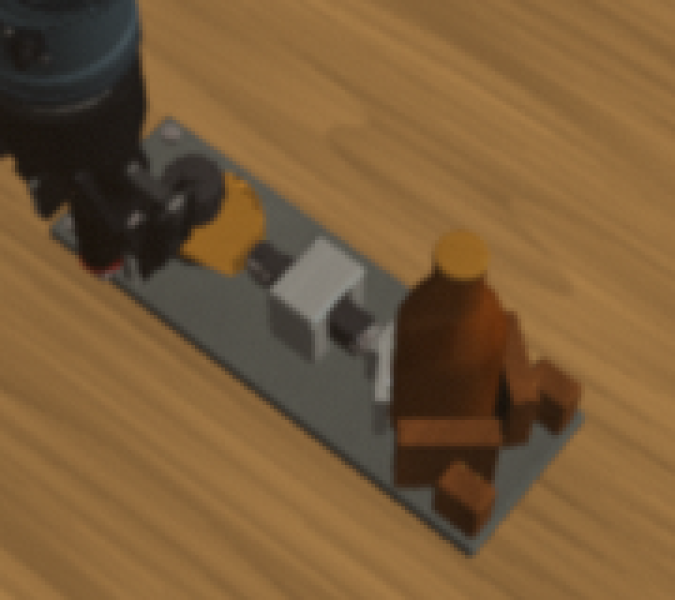

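The jaw is against the seated, upright bottle at crop (385,370). The released handle at (100,240) stays between the open fingers. I'm withdrawing upwards, then one last check.

Request:
move_arm(
  moves=[
    {"gripper":80,"x":0,"y":0,"z":-1,"roll":0},
    {"gripper":80,"x":0,"y":0,"z":-4,"roll":0},
    {"gripper":80,"x":0,"y":0,"z":-5,"roll":0},
    {"gripper":80,"x":0,"y":0,"z":-5,"roll":0},
    {"gripper":80,"x":4,"y":0,"z":-1,"roll":0},
  ],
)

```text
time_s: 19.58
eef_pos: [0.5826, -0.1379, 0.4308]
eef_rot: [-0.002, 0.708, -0.706, 0.004]
wrist_force: [-0.4, -0.2, -0.5]
opening: 0.801
```

Request:
move_arm(
  moves=[
    {"gripper":80,"x":4,"y":0,"z":0,"roll":0},
    {"gripper":80,"x":4,"y":0,"z":0,"roll":0},
    {"gripper":80,"x":0,"y":0,"z":0,"roll":0},
    {"gripper":80,"x":0,"y":0,"z":0,"roll":0},
  ],
)

```text
time_s: 20.08
eef_pos: [0.5815, -0.219, 0.425]
eef_rot: [0.0, -0.707, 0.708, 0.0]
wrist_force: [0.1, 0.2, 0.1]
opening: 0.8
```

```bash
python3 - <<'E'
from h import *
q=np.load('fit.npz')['q']; ds=q[8:11]; b,a=235,180
s=snap('scene','s5'); im=cv2.resize(s['img'][180:340,235:415][:,:,::-1],(675,600),interpolation=3)
w=q[2];e=np.array([np.cos(w),np.sin(w)]); o=q[:2]+.185*e; h=q[:2]+.07*np.array([np.cos(w+4.65),np.sin(w+4.65)])
for c,z,r in((o,.012,.03),(o,.198,.0135),(h,.135,.012)):
    P=[px(s,np.append(c+r*np.array([np.cos(k),np.sin(k)]),z)+ds) for k in np.linspace(0,6.28,50)]
    cv2.polylines(im,[((np.array(P)+.5-[b,a])*3.75).astype(int)],True,(0,255,0),1)
cv2.imwrite('pics/crop7.png',im); o=ctrl.get_obs(); print(o['time_s'],o['eef_pos'],o['wrist_force'])
E
```

```text
20.125 [ 0.58157485 -0.21853967  0.42495603] [-0.63684206  0.14877804 -0.09357261]
```

View pics/crop7.png

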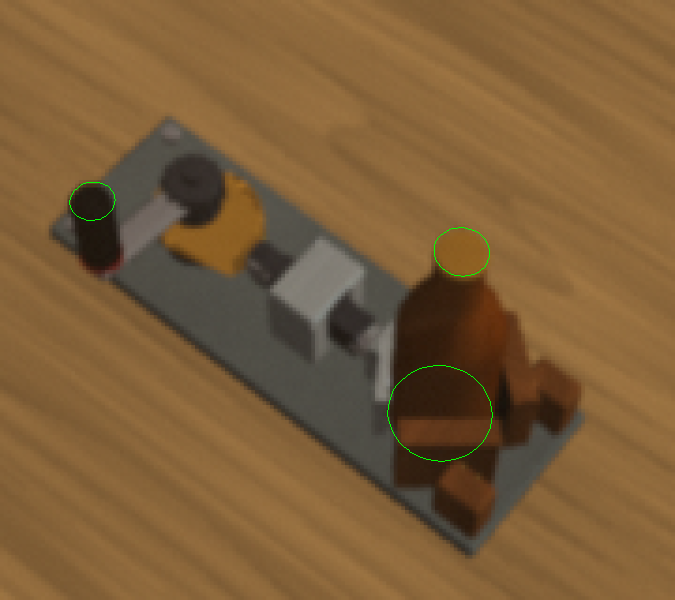

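The crank has stayed at 4.65 after release, with the handle on its predicted circle at (92,200). The bottle is seated upright on its circle at (461,252), and the arm is clear. I'm handing in.

```bash
python3 -c "
from bench import ctrl
print(ctrl.hand_in())"
```

```text
the job is handed in; nothing more can be done
None
```

The brown bottle is clamped in the V and the crank holds where I left it. I handed the job in at about 20 s; no verdict is reported.

- **Bottle:** I took the farthest free-standing brown bottle, 0.67 m from the base. The five crated brown bottles are farther away, but I ruled them out as beyond reach and too far from the green one. I stood it in the mouth of the V, felt it land on the base plate and let go.
- **Crank:** I turned it anticlockwise by the handle. The rise began near 2.55 rad and resistance grew to 22–24 N by 4.38 rad. It went light near 4.42–4.46 rad, and I stopped at about 4.65 rad, roughly 0.2 rad into the dwell.
- **Last checks:** After release the crank stayed at 4.65 rad. The bottle was upright, on its fully seated outline in the last scene picture, with the jaw against it. The arm was clear, with wrist force near zero.
- **Doubts:**
  - Rise forces read up to 24 N against the stated 18 N.
  - One reading of about 16 N came just after the drop, and settled to about 6 N once I held still.
  - I could not measure the jaw pressure directly.
  - I did not photograph the green bottle, tub or scraper again at the end. I saw no sign of contact with them.

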